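# Shut off the water filter and park its spout over the drip bowl

## Task

Put the bench-top water filter out of use: first shut the stop valve in its feed pipe by pushing the lever round clockwise with a fingertip until it is at its stop, square to the pipe. Then push the filter's swan-neck spout sideways with a fingertip until its outlet hangs over the middle of the small handleless bowl, so that it drips there and not in the handled mug. Grasp and lift nothing, and leave the bowl, the mug and the other things on the worktop where they stand.

Things in the scene. Friction and masses are not known exactly. Their poses are not given: they have to be found in the camera images.
- valve_lever (a joint): angle of the valve's lever, rad. 0 = open: the lever lies in line with the feed pipe and points away from the filter column. It turns clockwise seen from above, in a level plane; 1.571 = shut: at its stop, square to the pipe. Starts partly closed, between 0.2 and 0.6. Friction holds it where it is left (about 0.1 N m); no spring.
- valve: the stop valve, fixed: a small brass body in the filter's steel feed pipe, about 0.2 m right of the column. Pipe 12 mm thick, centre 46 mm above the worktop, running straight to the column; on the other side it bends down to the worktop 59 mm from the valve's axis, below the open lever. All but stem (16 mm thick) and lever is below 65 mm. Origin on the worktop; +y along the pipe to the column; shut lever points to -x
- lever_pivot (a point): a fixed point on the lever's upright axis of turning (the valve's stem), at the mid height of the lever, 88 mm above the worktop. Behind it, from about x = 0.72 on, stands a fixed wire rack 0.16 m high with jars on it: keep the hand clear of it
- lever_end (a point): the outer end of the lever, 85 mm from the pivot axis, mid height. The outer 55 mm of the lever is a grey sleeve 16 mm wide and 14 mm high (81 to 95 mm above the worktop); the inner part is a flat steel strip 12 mm wide, 4 mm high. Moves with the lever
- filter_spout (a joint): angle of the filter's swan-neck spout about its upright axis, rad, counter-clockwise seen from above positive, range -1.57 to 1.57. Starts between -0.15 and 0.15, with the outlet between bowl and mug. Very light friction (0.03 N m) holds it where it is left; no spring.
- spout_axis (a point): a fixed point on the spout's upright axis of turning, 175 mm above the worktop. The filter is a white upright column about 100 mm across and 302 mm tall on a round black foot 120 mm across, fixed to the worktop; the column's axis lies 58 mm from the spout's axis, on the side away from the spout (162 degrees round from the outlet at spout angle 0)
- outlet (a point): centre of the open end of the thin chrome spout, 134 mm from the spout's axis and 175 mm above the worktop; moves with the spout. The tube is about 10 mm thick; its last part hangs from z = 202 to 174 mm; it arches back, top at 210 mm, and comes down at its axis beside the column
- drip_bowl: small plain white handleless bowl, outside 100 mm across the rim, 50 mm high, wall 4 mm, mass about 0.3 kg, loose; origin at the centre of its underside. Stands under the arc of the outlet, either at the left (spout angle about -0.85) or at the right (about +0.7); the mug stands at the other place
- mug: tall decorated mug with a handle, body 80 mm across, 98 mm high, loose; origin at the centre of its underside's overall length of 118 mm with the handle (body's axis 17 mm from it at -x, handle at +x)
- toothpicks: small clear jar of toothpicks with a round lid, 45 mm across, 87 mm high, standing under the spout between bowl and mug; loose; origin at the centre of its underside
- shaker_red: round salt drum, 55 mm across, 111 mm high, at the front edge on the left; loose; origin at the centre of its underside
- flat_box: flat carton, 92x55x40 mm high, right front; loose; origin at the centre of its underside
- pill_jar: small white jar with a ribbed lid, 54 mm across, 96 mm high, right front; loose; origin at the centre of its underside
- teaspoon: steel teaspoon, 137 mm long, lying at the front edge; loose; origin at the centre of its underside
There are look-alikes about, which are no part of the job. What is shaped like the drip_bowl but blue is not meant.

How it is judged (in metres and radians):
On the way, in this order (a step that is already met when the one before it is completed fails the run):
1. the valve's lever is pushed round to its stop, square to the pipe (value of joint valve_lever above 1.45 rad), for 0.2 s.
2. the spout is swung until its outlet is over the middle of the bowl (horizontal distance between outlet and drip_bowl below 0.025 m), for 0.2 s.
At the end, for the whole second after the job is handed in: The lever is shut (within 0.12 rad of its stop), the outlet is within 25 mm horizontally of the bowl's centre, lever and spout are at rest, and bowl and mug stand upright within 20 mm of where they were (value of joint valve_lever above 1.45 rad and horizontal distance between outlet and drip_bowl below 0.025 m and velocity of joint filter_spout between -0.05 and 0.05 rad/s and velocity of joint valve_lever between -0.05 and 0.05 rad/s and distance of each of drip_bowl, mug from where it was at the start of the episode below 0.02 m and angle between each of drip_bowl, mug's own z axis and vertical below 0.1 rad); the robot touches nothing.
It fails at once if the bowl or the mug is pushed more than 20 mm from its place, lifted or tipped (distance of any of drip_bowl, mug from where it was at the start of the episode above 0.02 m or height (world z) of any of drip_bowl, mug above 0.012 m or angle between any of drip_bowl, mug's own z axis and vertical above 0.3 rad).
It fails at once if another thing on the worktop is displaced by more than 30 mm (distance of any of toothpicks, shaker_red, flat_box, pill_jar, teaspoon from where it was at the start of the episode above 0.03 m).
It also fails if it takes over 53 s, if anything falls off the work surface, if the arm or the gripper's body presses on something with over 40 N, if the wrist force passes 120 N, or if a joint passes its speed limit or range.

## Robot

A 6-joint arm with a two-finger parallel gripper is mounted at the origin on a cart in front of the work surface, level with it; the furniture and walls round the work are solid. World frame = base frame: x ahead of the robot, y to its left, z up, the work surface at z = 0. Lengths are in m, angles in degrees, forces in N, time in s.
With the tool pointing down it reaches from about 0.4 to 0.825 m from the base axis. Payload 7 kg.
Tool frame: the origin (TCP) lies midway between the tips of the shut fingers; the grasp point (between the pads) lies 19 mm behind it; z points along the fingers, y is the line along which they close (so a half turn about z gives the same grasp; the last joint's range is limited). The gripper opens to 88 mm and grips with 3 to 60 N. Pads are 19 mm wide; open, the fingers measure 130 mm over their backs; the gripper's body (78 mm by 193 mm) begins 47 mm behind the grasp point.
Start: joints at [-49.612, 20.546, 0.682, 0, -70.136, -16.507], TCP at [0.273, -0.617, 0.227] pointing down, gripper open.
Joint ranges: [-176.03, 176.03], [-82.01, 121.73], [-58.28, 71.71], [-173.87, 95.51], [-174.79, -0.11], [-173.66, 173.66]. Speed limits (degrees/s): [136.94, 136.94, 172.46, 180, 180, 180].

## Interface

Orientations are given as [roll, pitch, yaw] about the fixed x, y, z axes, in that order (R = Rz(yaw) Ry(pitch) Rx(roll)).
In Python, from plant import r gives the robot as it stands.
- The arm moves only by the tool drive_tool, never from a script. Its argument "commands" is a list of rows, each an object of numbers: "hand": the closure, from 0 (fully open) to 1 (shut); "tx", "ty", "tz": the shift along the world's x, y, z scaled (see below); "turn": the turn about the world's z scaled (see below). A call has 1 to 10 rows; each row is the pose to reach, as a shift and turn from the pose commanded when the call began; what a row does not reach only later rows make up. The controller multiplies each number of a shift by 0.6 m and each number of a turn by 90 degrees. A row lasts 1/10 s, in which the tool goes at most 50 mm and 8.59 degrees, less where a joint would pass 70% of its speed; a pose out of reach is approached as far as the arm can. A call with a number of a shift or a turn outside -1 to 1 is refused whole. A call with a gripper value outside its range is refused whole. The fingers move at their own pace and stop on an object; "grip_force" is the grip in N (left out, the last holds). Time passes only in rows, so rows that repeat a pose let the fingers close. It gives the time, the measured TCP pose, the force, the opening and the grip force at its end, in the units of the state.
- r.get_state(): the state, without advancing time (a new reading comes with each control period).
- r.capture(name): name is "scene" or "top" or "wrist"; returns a dict with "frame" (400x640x3 uint8, red, green, blue), "fx", "fy", "cx", "cy" (pixels), "D" ([k1, k2, p1, p2, k3] as OpenCV has them; the pictures are not rectified), "world_from_camera" (4x4, takes a point from camera to world coordinates); the wrist camera has in their place "T_tool_cam" (4x4, takes a point from camera to tool coordinates, whose origin is the TCP and whose axes are the flange's). Camera axes: x right, y down, z forward; pixel columns grow to the right and rows downward; lengths in m; the calibration is good to about 2 mm. A picture is of the moment at which its call begins: read the wrist's pose just before it. There is no depth.
- r.close_job(): hands the job in; it is judged then, once.
Trained networks look in the newest picture that a camera, given by its name, has taken for a name from the list of things; names that differ only in an ending like _2 or _b are one class to them, and where a whole thing is asked for, a point or a joint stands for the part that bears it (a point fixed in the world has none). Each returns a list of dicts, best first, with "score" (0 to 1); they miss things now and then, are a little off and sometimes report something else, mostly with a low value. They report only what shows in the picture. A call takes as long as a camera call. They do not tell look-alikes from the thing itself.
- r.trace(label, camera): "pixels" (400x640 bool, what is visible of it) and "extent" ([left, top, right, bottom] in pixels, round what is visible of it).
The state is a dict: "time_s": time; "joints": joint angles; "qd": joint speeds; "joint_torque": joint torques, N m; "tcp_pos": TCP position; "eef_rot": TCP orientation; "contact_force": force on the tool from outside, world axes, zero at the start; "moment": the same for the moment, N m; "gripper_width": finger opening in m; "gripper_force": force on a finger pad.
Only numpy, scipy, OpenCV 4.12 (cv2) and the standard library are available. Lean on these libraries where they do the work, as an engineer would, in place of code of your own. Each camera call takes 0.05 s, during which the arm holds its last target. There are 200 camera calls.

## Working session

There is one attempt and no reset: what is moved stays moved. The work goes in short steps, Python scripts to look and compute and a tool call to move; the robot and the scene stay as the last step left them, time stands still between calls to the robot, and variables do not carry over. Pictures are saved under pics/ and viewed, at most 10 in all, crops included, and the job is handed in when it is done.

Besides the shell and the picture viewer there is one more tool, called after "Emit:" as a command line: name --argument value ..., lists and objects as JSON in quotes. drive_tool: Moves the arm, as the interface text tells. Its arguments: {"type":"object","properties":{"commands":{"type":"array"},"grip_force":{"type":"number"}},"required":["commands"]}

```bash
mkdir -p pics
cat > h.py <<'E'
import numpy as np, cv2
from plant import r
def cam(name):
    c=r.capture(name); K=np.array([[c['fx'],0,c['cx']],[0,c['fy'],c['cy']],[0,0,1.]])
    return c,K,np.array(c['D'],float),np.array(c.get('world_from_camera',np.eye(4)))
def ray(c,K,D,T,px,z):
    p=cv2.undistortPoints(np.array(px,float).reshape(-1,1,2),K,D).reshape(-1,2)
    d=np.c_[p,np.ones(len(p))]@T[:3,:3].T; o=T[:3,3]
    return o+d*((z-o[2])/d[:,2])[:,None]
def proj(K,D,T,P):
    Ti=np.linalg.inv(T); return cv2.projectPoints(np.array(P,float).reshape(-1,3),cv2.Rodrigues(Ti[:3,:3])[0],Ti[:3,3],K,D)[0].reshape(-1,2)
E
python3 - <<'E'
from h import *
s=r.get_state(); print({k:np.round(v,3) for k,v in s.items()})
for n in ['scene','top']:
    c,K,D,T=cam(n); cv2.imwrite(f'pics/{n}0.png',c['frame'][:,:,::-1]); print(n,np.round(T,3).tolist(),K[0,0])
    for l in ['valve_lever','valve','filter_spout','drip_bowl','mug','toothpicks','flat_box','pill_jar','shaker_red']:
        for d in r.trace(l,n)[:3]:
            ys,xs=np.nonzero(d['pixels']); print(l,round(d['score'],2),d['extent'],xs.mean().round(1),ys.mean().round(1))
E
```

```text
{'time_s': np.float64(0.0), 'joints': array([-4.9612e+01,  2.0589e+01,  6.3400e-01, -2.0000e-02, -7.0136e+01,
       -1.6507e+01]), 'qd': array([-0.019,  0.067,  0.052, -0.013,  0.09 , -0.016]), 'joint_torque': array([ 0.0000e+00, -5.8273e+01,  2.9306e+01,  6.9980e+00,  7.0000e-03,
       -0.0000e+00]), 'tcp_pos': array([ 0.273, -0.617,  0.226]), 'eef_rot': array([ 1.79907e+02, -8.00000e-03, -1.56126e+02]), 'contact_force': array([-0.341, -0.381, -0.267]), 'moment': array([-0.018, -0.039, -0.004]), 'gripper_force': np.float64(0.0), 'gripper_width': np.float64(0.087)}
scene [[-0.597, -0.423, 0.682, -0.278], [-0.802, 0.305, -0.513, 0.539], [0.009, -0.853, -0.522, 0.742], [0.0, 0.0, 0.0, 1.0]] 486.87590041485754
valve_lever 0.7 [323.6, 195.0, 357.6, 202.6] 340.2 198.5
valve 0.73 [275.5, 194.7, 362.1, 231.1] 328.6 210.5
filter_spout 0.74 [265.1, 188.8, 310.2, 256.5] 280.0 218.3
drip_bowl 0.87 [239.9, 261.2, 287.4, 299.2] 263.1 279.8
drip_bowl 0.63 [353.2, 181.5, 384.3, 211.3] 368.7 195.4
mug 0.59 [297.6, 215.1, 343.9, 259.6] 317.7 236.7
toothpicks 0.61 [272.7, 230.3, 295.8, 273.9] 283.2 
[... 276 characters left out ...]
.0, 0.0, 1.0]] 408.0961715449914
valve_lever 0.63 [329.9, 167.6, 359.7, 188.2] 343.4 177.2
valve_lever 0.48 [277.7, 157.9, 366.1, 188.1] 324.9 174.0
valve 0.94 [279.9, 159.9, 364.4, 188.4] 327.1 174.4
filter_spout 0.51 [249.4, 176.7, 264.8, 227.6] 257.4 198.7
drip_bowl 0.76 [372.6, 151.1, 408.0, 186.0] 390.0 168.7
drip_bowl 0.6 [209.9, 199.0, 250.3, 238.1] 228.7 217.5
drip_bowl 0.54 [277.1, 158.6, 361.8, 186.9] 324.6 173.4
mug 0.73 [278.4, 183.5, 306.6, 226.0] 294.0 202.6
toothpicks 0.79 [258.5, 189.2, 275.5, 209.8] 263.7 198.6
flat_box 0.94 [393.9, 220.7, 414.6, 253.9] 402.0 236.5
pill_jar 0.65 [359.5, 242.4, 381.2, 264.4] 367.5 251.8
shaker_red 0.84 [239.3, 239.3, 269.5, 259.4] 255.6 250.2
```

Run:
```python
import cv2
a=cv2.imread('pics/top0.png')[120:280,190:440]; cv2.imwrite('pics/t1.png',cv2.resize(a,None,fx=3.2,fy=3.2,interpolation=2))
a=cv2.imread('pics/scene0.png')[140:320,210:430]; cv2.imwrite('pics/s1.png',cv2.resize(a,None,fx=3.3,fy=3.3,interpolation=2))
```

```text
(no output)
```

View pics/t1.png

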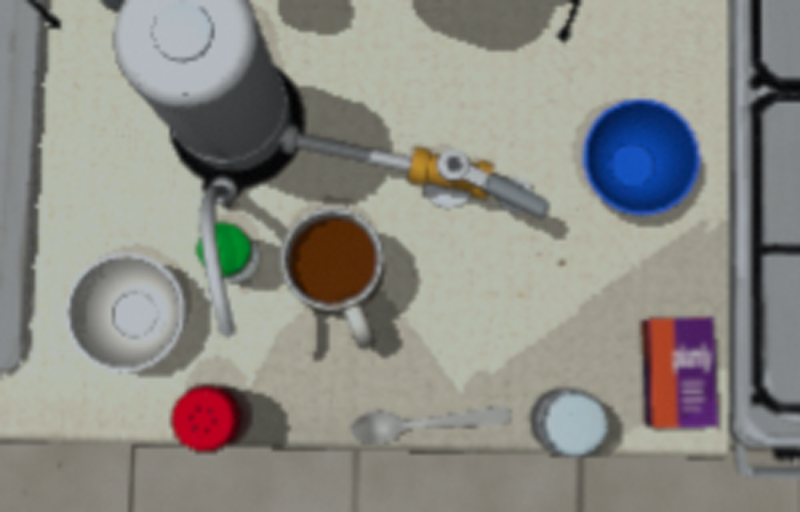

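View pics/s1.png

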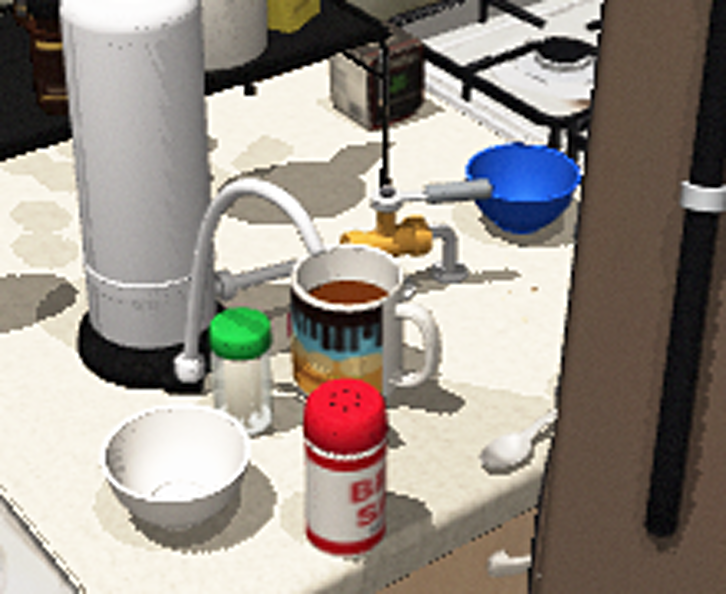

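The top view shows the white bowl at crop (127,312), on the left, with the mug on the right at (332,260). The valve pivot is at (453,162), the lever end at (545,208) and the spout outlet at (226,330). The blue bowl at (641,157) is the look-alike.

Run:
```python
from h import *
c,K,D,T=cam('top')
f=lambda u,v:(190+u/3.2,120+v/3.2)
for n,p,z in [('pivot',f(454,162),.095),('leverend',f(546,208),.088),('lev root',f(487,183),.09),('bowl',f(127,312),.05),('bowltrace',(229.9,218.4),.05),('spax',f(222,190),.2),('outlet',f(226,332),.18),('mug',f(332,258),.098),('handle',f(362,340),.07),('tooth',f(225,250),.087),('red',f(206,418),.111),('spoonL',f(355,430),.0),('spoonR',f(510,415),0),('pill',f(572,422),.096),('boxTL',f(648,320),.04),('pipe col',f(300,142),.05),('blue',f(641,157),.05)]:
    print(n,np.round(ray(c,K,D,T,[p],z)[0],3))
s=cv2.imread('pics/scene0.png'); 
c,K,D,T=cam('scene')
g=lambda u,v:(210+u/3.3,140+v/3.3)
for n,p,z in [('pivot',g(386,197),.093),('leverend',g(490,187),.088),('bowl',g(177,445),.05),('outlet',g(187,372),.175)]:
    print(n,np.round(ray(c,K,D,T,[p],z)[0],3))
```

```text
pivot [ 0.575 -0.122  0.095]
leverend [ 0.54  -0.198  0.088]
lev root [ 0.559 -0.149  0.09 ]
bowl [0.45  0.144 0.05 ]
bowltrace [0.448 0.144 0.05 ]
spax [0.533 0.049 0.2  ]
outlet [0.431 0.045 0.18 ]
mug [ 0.495 -0.027  0.098]
handle [ 0.431 -0.051  0.07 ]
tooth [0.5   0.06  0.087]
red [0.367 0.067 0.111]
spoonL [ 0.356 -0.046  0.   ]
spoonR [ 0.371 -0.179  0.   ]
pill [ 0.369 -0.219  0.096]
boxTL [ 0.454 -0.29   0.04 ]
pipe col [0.596 0.005 0.05 ]
blue [ 0.591 -0.282  0.05 ]
pivot [ 0.569 -0.116  0.093]
leverend [ 0.54  -0.198  0.088]
bowl [0.454 0.144 0.05 ]
outlet [0.374 0.178 0.175]
```

Run:
```python
from h import *
a,b=cam('top'),cam('scene')
f=lambda u,v:(190+u/3.2,120+v/3.2); g=lambda u,v:(210+u/3.3,140+v/3.3)
def P(c):
    return np.linalg.inv(c[3])[:3]
und=lambda c,p:cv2.undistortPoints(np.array([[p]],float),c[1],c[2]).reshape(2,1)
for n,p,q in [('spknob',f(222,190),g(187,368)),('pivot',f(454,162),g(386,197)),('lend',f(546,208),g(490,187)),('arch',f(208,205),g(205,225)),('outlet?',f(226,332),g(318,250))]:
    X=cv2.triangulatePoints(P(a),P(b),und(a,p),und(b,q)); print(n,np.round(X[:3,0]/X[3,0],3))
```

```text
spknob [0.559 0.074 0.018]
pivot [ 0.576 -0.122  0.087]
lend [ 0.54  -0.198  0.088]
arch [0.529 0.067 0.155]
outlet? [0.431 0.045 0.178]
```

View pics/scene0.png

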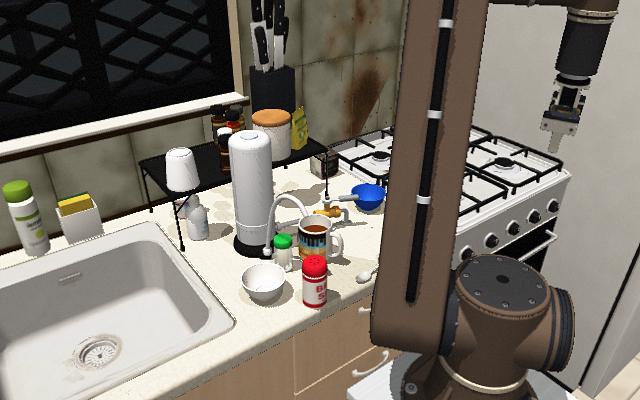

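View pics/top0.png

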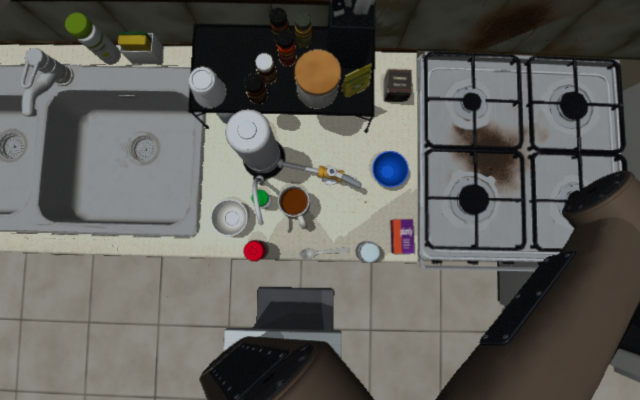

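The white bowl is at about (0.449, 0.144), with the spout axis at (0.559, 0.074) and the outlet at (0.431, 0.045). The lever pivot is at (0.576, -0.122). Next I'll move with the fingers shut to the far side of the lever, above it.

Emit:
drive_tool --commands '[{"tx": 0.1,"ty": 0.13,"tz": 0.03,"turn": -0.265,"hand": 1},{"tx": 0.5367,"ty": 0.687,"tz": 0.0,"turn": -0.265,"hand": 1},{"tx": 0.5367,"ty": 0.687,"tz": 0.0,"turn": -0.265,"hand": 1},{"tx": 0.5367,"ty": 0.687,"tz": 0.0,"turn": -0.265,"hand": 1},{"tx": 0.5367,"ty": 0.687,"tz": 0.0,"turn": -0.265,"hand": 1},{"tx": 0.5367,"ty": 0.687,"tz": 0.0,"turn": -0.265,"hand": 1},{"tx": 0.5367,"ty": 0.687,"tz": 0.0,"turn": -0.265,"hand": 1},{"tx": 0.5367,"ty": 0.687,"tz": 0.0,"turn": -0.265,"hand": 1},{"tx": 0.5367,"ty": 0.687,"tz": 0.0,"turn": -0.265,"hand": 1},{"tx": 0.5367,"ty": 0.687,"tz": 0.0,"turn": -0.265,"hand": 1}]'

```text
time_s: 2.2
tcp_pos: [0.5793, -0.225, 0.2274]
eef_rot: [-180.0, 0.0, -180.0]
contact_force: [0.6, -0.4, 0.5]
gripper_width: 0.0135
gripper_force: 0.0
```

Emit:
drive_tool --commands '[{"tx": 0,"ty": 0,"tz": 0,"turn": 0,"hand": 1},{"tx": 0,"ty": 0,"tz": 0,"turn": 0,"hand": 1},{"tx": 0,"ty": 0,"tz": 0,"turn": 0,"hand": 1}]'

```text
time_s: 2.5
tcp_pos: [0.5778, -0.2271, 0.2271]
eef_rot: [-180.0, -0.0, -180.0]
contact_force: [-0.9, -1.1, -0.6]
gripper_width: 0.0007
gripper_force: 0.0
```

Run:
```python
from h import *
s=r.get_state(); print(s['tcp_pos'],s['eef_rot'],s['gripper_width'])
c=r.capture('wrist'); cv2.imwrite('pics/w1.png',c['frame'][:,:,::-1]); print(np.round(c['T_tool_cam'],3))
```

```text
[ 0.57783319 -0.22714132  0.22706553] [-1.79995838e+02 -1.42778315e-02 -1.79974358e+02] 0.0007100672319960256
[[-0.    -0.958 -0.288  0.076]
 [ 1.    -0.     0.     0.   ]
 [-0.    -0.288  0.958 -0.158]
 [ 0.     0.     0.     1.   ]]
```

View pics/w1.png

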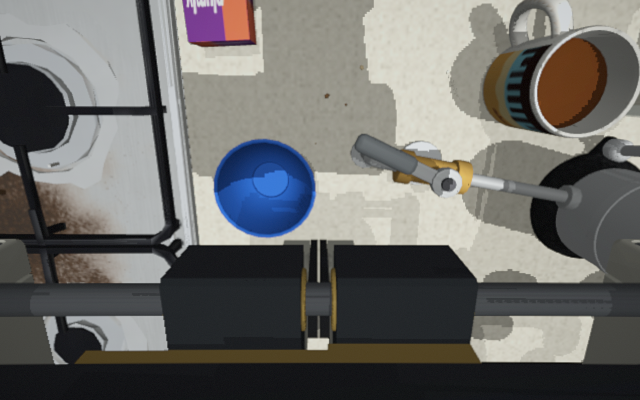

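The wrist view shows the grey lever end at (357,143) and the stem at (449,184). The fingers, at the bottom centre, are shut and sit on the free side of the lever.

Run:
```python
from h import *
from scipy.spatial.transform import Rotation as R
s=r.get_state(); c,K,D,_=cam('wrist')
T=np.eye(4);T[:3,:3]=R.from_euler('xyz',s['eef_rot'],degrees=True).as_matrix();T[:3,3]=s['tcp_pos'];T=T@np.array(c['T_tool_cam'])
print(ray(c,K,D,T,[(449,183),(357,143)],.09).round(4))
```

```text
[[ 0.5779 -0.1166  0.09  ]
 [ 0.5441 -0.1953  0.09  ]]
```

Emit:
drive_tool --commands '[{"tx": 0.03,"ty": 0.037,"tz": -0.05,"turn": 0,"hand": 1},{"tx": 0.03,"ty": 0.037,"tz": -0.12,"turn": 0,"hand": 1},{"tx": 0.03,"ty": 0.037,"tz": -0.19,"turn": 0,"hand": 1},{"tx": 0.03,"ty": 0.037,"tz": -0.25,"turn": 0,"hand": 1},{"tx": 0.03,"ty": 0.037,"tz": -0.25,"turn": 0,"hand": 1},{"tx": 0.03,"ty": 0.037,"tz": -0.25,"turn": 0,"hand": 1}]'

```text
time_s: 3.2
tcp_pos: [0.5961, -0.2057, 0.0777]
eef_rot: [-180.0, -0.0, 180.0]
contact_force: [0.4, -1.0, 0.5]
gripper_width: 0.0005
gripper_force: 0.0
```

Emit:
drive_tool --commands '[{"tx": -0.02,"ty": 0.013,"tz": 0,"turn": 0,"hand": 1},{"tx": -0.04,"ty": 0.026,"tz": 0,"turn": 0,"hand": 1},{"tx": -0.057,"ty": 0.028,"tz": 0,"turn": 0,"hand": 1},{"tx": -0.074,"ty": 0.031,"tz": 0,"turn": 0,"hand": 1},{"tx": -0.092,"ty": 0.039,"tz": 0,"turn": 0,"hand": 1},{"tx": -0.109,"ty": 0.05,"tz": 0,"turn": 0,"hand": 1},{"tx": -0.123,"ty": 0.066,"tz": 0,"turn": 0,"hand": 1},{"tx": -0.136,"ty": 0.084,"tz": 0,"turn": 0,"hand": 1},{"tx": -0.136,"ty": 0.084,"tz": 0,"turn": 0,"hand": 1}]'

```text
time_s: 4.1
tcp_pos: [0.5129, -0.1529, 0.0769]
eef_rot: [180.0, -0.1, -179.9]
contact_force: [-0.2, 0.1, -0.2]
gripper_width: 0.0008
gripper_force: 0.0
```

Run:
```python
from h import *
s=r.get_state(); print(s['tcp_pos'],s['contact_force'])
c=r.capture('wrist'); cv2.imwrite('pics/w2.png',c['frame'][:,:,::-1])
```

```text
[ 0.51285898 -0.15290773  0.0769393 ] [-0.19238919  0.12021626 -0.21107406]
```

View pics/w2.png

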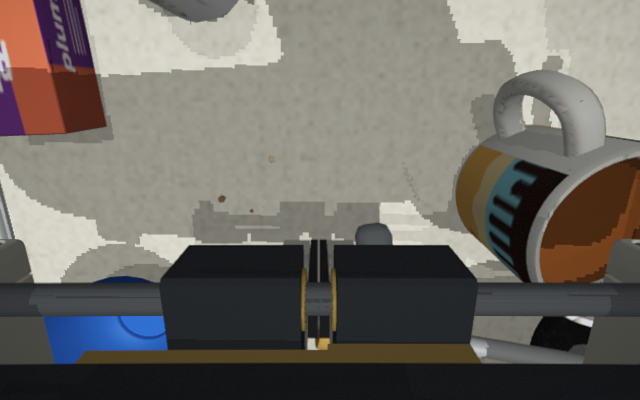

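The lever end shows at (374,230), just right of the fingers and clear of the mug. I'll keep pushing in +y until the force rises at the stop.

Emit:
drive_tool --commands '[{"tx": -0.006,"ty": 0.012,"tz": 0,"turn": 0,"hand": 1},{"tx": -0.01,"ty": 0.024,"tz": 0,"turn": 0,"hand": 1},{"tx": -0.01,"ty": 0.03,"tz": 0,"turn": 0,"hand": 1},{"tx": -0.01,"ty": 0.03,"tz": 0,"turn": 0,"hand": 1}]'

```text
time_s: 4.55
tcp_pos: [0.5083, -0.1357, 0.0769]
eef_rot: [180.0, -0.0, -179.9]
contact_force: [-0.8, -0.4, -0.1]
gripper_width: 0.0003
gripper_force: 0.0
```

```bash
cat > lev.py <<'E'
from h import *
s=r.get_state(); print(s['tcp_pos'].round(4) if hasattr(s['tcp_pos'],'round') else s['tcp_pos'],s['contact_force'])
for n in ['top','scene']:
    c,K,D,T=cam(n)
    for d in r.trace('valve_lever',n)[:2]:
        ys,xs=np.nonzero(d['pixels']); p=ray(c,K,D,T,np.c_[xs,ys],.09)
        q=p[:,:2]-[.5765,-.12]; i=np.argsort(np.hypot(*q.T))[-8:]
        e=q[i].mean(0); print(n,round(d['score'],2),len(xs),(e+[.5765,-.12]).round(3),'rad from -y cw',round(np.arctan2(-e[0],-e[1]),3))
E
python3 lev.py
```

```text
[ 0.5083 -0.1357  0.0769] [-0.78738154 -0.40035131 -0.08688574]
scene 0.59 93 [ 0.488 -0.103] rad from -y cw 1.761
scene 0.56 423 [0.537 0.054] rad from -y cw 2.919
```

Emit:
drive_tool --commands '[{"tx": 0,"ty": 0.005,"tz": 0,"turn": 0,"hand": 1},{"tx": 0,"ty": 0.01,"tz": 0,"turn": 0,"hand": 1},{"tx": 0,"ty": 0.01,"tz": 0,"turn": 0,"hand": 1}]'

```text
time_s: 5.05
tcp_pos: [0.5085, -0.1317, 0.0771]
eef_rot: [-179.9, -0.0, -180.0]
contact_force: [1.9, -13.1, -2.8]
gripper_width: 0.0008
gripper_force: 6.2
```

Emit:
drive_tool --commands '[{"tx": 0,"ty": 0,"tz": 0,"turn": 0,"hand": 1},{"tx": 0,"ty": 0,"tz": 0,"turn": 0,"hand": 1},{"tx": 0,"ty": -0.03,"tz": 0,"turn": 0,"hand": 1},{"tx": 0,"ty": -0.07,"tz": 0,"turn": 0,"hand": 1},{"tx": 0,"ty": -0.07,"tz": 0.08,"turn": 0,"hand": 1},{"tx": 0,"ty": -0.07,"tz": 0.15,"turn": 0,"hand": 1},{"tx": 0,"ty": -0.07,"tz": 0.18,"turn": 0,"hand": 1},{"tx": -0.06,"ty": -0.02,"tz": 0.18,"turn": 0,"hand": 1},{"tx": -0.114,"ty": 0.02,"tz": 0.18,"turn": 0,"hand": 1},{"tx": -0.114,"ty": 0.02,"tz": 0.18,"turn": 0,"hand": 1}]'

```text
time_s: 6.05
tcp_pos: [0.4366, -0.1167, 0.1852]
eef_rot: [179.9, -0.0, -179.9]
contact_force: [0.5, -0.3, 0.8]
gripper_width: 0.0002
gripper_force: 0.0
```

```bash
python3 lev.py
python3 - <<'E'
from h import *
c=r.capture('top'); a=c['frame'][120:280,190:440,::-1]; cv2.imwrite('pics/t2.png',cv2.resize(a,None,fx=3.2,fy=3.2,interpolation=2))
E
```

```text
[ 0.4366 -0.1167  0.1852] [ 0.47250255 -0.28021555  0.81677957]
top 0.41 55 [ 0.568 -0.121] rad from -y cw 1.456
scene 0.46 187 [ 0.488 -0.1  ] rad from -y cw 1.791
```

View pics/t2.png

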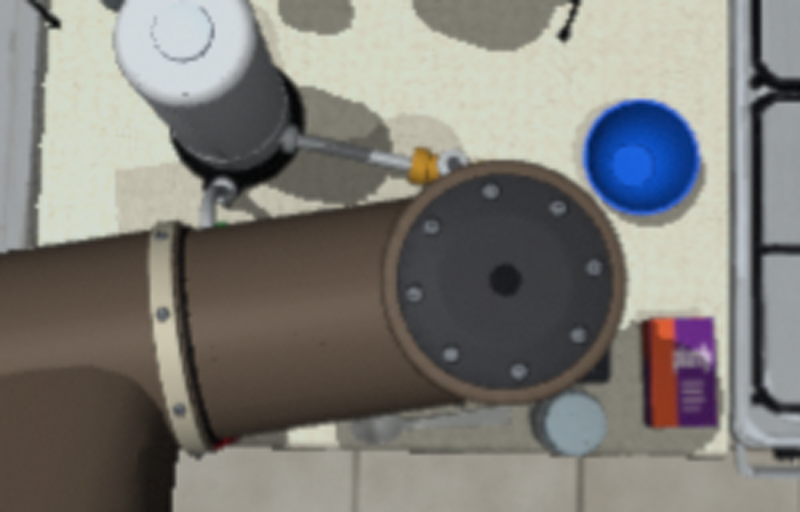

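The arm covers the spout in the top view, but the scene camera puts the lever at about 1.6 rad, so it is shut. Next I'll push the spout slowly from the mug's side, stopping a little short.

Emit:
drive_tool --commands '[{"tx": 0.006,"ty": 0.08,"tz": 0,"turn": 0,"hand": 1},{"tx": 0.008,"ty": 0.15,"tz": 0,"turn": 0,"hand": 1},{"tx": 0.011,"ty": 0.19,"tz": 0,"turn": 0,"hand": 1},{"tx": 0.011,"ty": 0.21,"tz": 0,"turn": 0,"hand": 1},{"tx": 0.011,"ty": 0.226,"tz": 0,"turn": 0,"hand": 1},{"tx": 0.003,"ty": 0.25,"tz": 0,"turn": 0,"hand": 1},{"tx": -0.004,"ty": 0.275,"tz": 0,"turn": 0,"hand": 1},{"tx": -0.008,"ty": 0.3,"tz": 0,"turn": 0,"hand": 1},{"tx": -0.009,"ty": 0.325,"tz": 0,"turn": 0,"hand": 1},{"tx": -0.009,"ty": 0.325,"tz": 0,"turn": 0,"hand": 1}]'

```text
time_s: 7.3
tcp_pos: [0.4351, 0.0772, 0.1849]
eef_rot: [-180.0, -0.0, -180.0]
contact_force: [-0.4, 0.0, -0.3]
gripper_width: 0.0007
gripper_force: 0.0
```

Run:
```python
from h import *
s=r.get_state(); print(s['tcp_pos'],s['contact_force'])
c=r.capture('wrist'); a=c['frame'][:,:,::-1]; b=r.capture('scene')['frame'][140:320,210:430,::-1]
cv2.imwrite('pics/m3.png',np.hstack([cv2.resize(a,(400,250)),cv2.resize(b,(306,250))]))
cv2.imwrite('pics/s3.png',cv2.resize(b,None,fx=3.3,fy=3.3,interpolation=2))
```

```text
[0.43511257 0.07721771 0.1849466 ] [-0.41871012  0.04797147 -0.32885756]
```

View pics/s3.png

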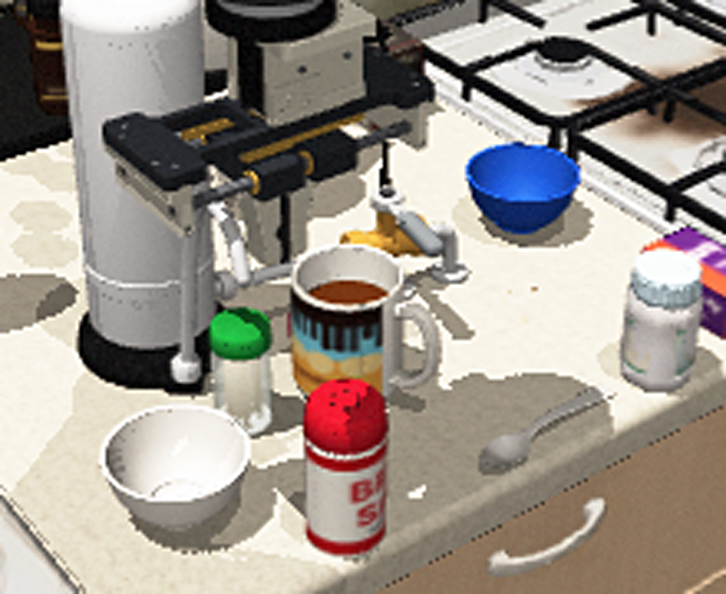

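The lever is square to the pipe, from (386,195) to (440,245). The spout outlet is at about (240,285) and moving with the finger. I'll compute its position.

```bash
cat > out.py <<'E'
from h import *
import sys
c,K,D,T=cam('scene')
u,v=float(sys.argv[1]),float(sys.argv[2])
o=ray(c,K,D,T,[(210+u/3.3,140+v/3.3)],.175)[0]; print(o.round(4),'r',np.hypot(*(o[:2]-[.559,.074])),'d bowl',(o[:2]-[.4495,.144]).round(4))
for d in r.trace('filter_spout','scene')[:2]: print(d['score'],d['extent'])
E
python3 out.py 240 285
python3 - <<'E'
from h import *
c,K,D,T=cam('scene')
A=np.array([.559,.074])
for a in [-167,-190,-195,-200,-212.5]:
    p=[*(A+.134*np.array([np.cos(np.radians(a)),np.sin(np.radians(a))])),.175]
    q=proj(K,D,T,[p])[0]; print(a,((q-[210,140])*3.3).round(0),np.round(p,3))
E
```

```text
[0.4311 0.1046 0.175 ] r 0.1315509952241796 d bowl [-0.0184 -0.0394]
0.71 [264.1, 199.8, 287.5, 254.4]
-167 [322. 256.] [0.428 0.044 0.175]
-190 [253. 284.] [0.427 0.097 0.175]
-195 [236. 288.] [0.43  0.109 0.175]
-200 [218. 292.] [0.433 0.12  0.175]
-212.5 [170. 296.] [0.446 0.146 0.175]
```

Emit:
drive_tool --commands '[{"tx": 0,"ty": 0.02,"tz": 0,"turn": 0,"hand": 1},{"tx": 0,"ty": 0.037,"tz": 0,"turn": 0,"hand": 1},{"tx": 0.003,"ty": 0.05,"tz": 0,"turn": 0,"hand": 1},{"tx": 0.005,"ty": 0.06,"tz": 0,"turn": 0,"hand": 1},{"tx": 0.006,"ty": 0.067,"tz": 0,"turn": 0,"hand": 1},{"tx": 0.006,"ty": 0.067,"tz": 0,"turn": 0,"hand": 1},{"tx": 0.006,"ty": 0.067,"tz": 0,"turn": 0,"hand": 1}]'

```text
time_s: 8.25
tcp_pos: [0.4383, 0.1171, 0.185]
eef_rot: [-180.0, -0.0, -180.0]
contact_force: [-0.8, -0.2, 0.1]
gripper_width: 0.0004
gripper_force: 0.0
```

Run:
```python
from h import *
print(r.get_state()['tcp_pos'])
b=r.capture('scene')['frame'][140:320,210:430,::-1]
cv2.imwrite('pics/s4.png',cv2.resize(b,None,fx=3.3,fy=3.3,interpolation=2))
```

```text
[0.43834023 0.11708694 0.18499571]
```

View pics/s4.png

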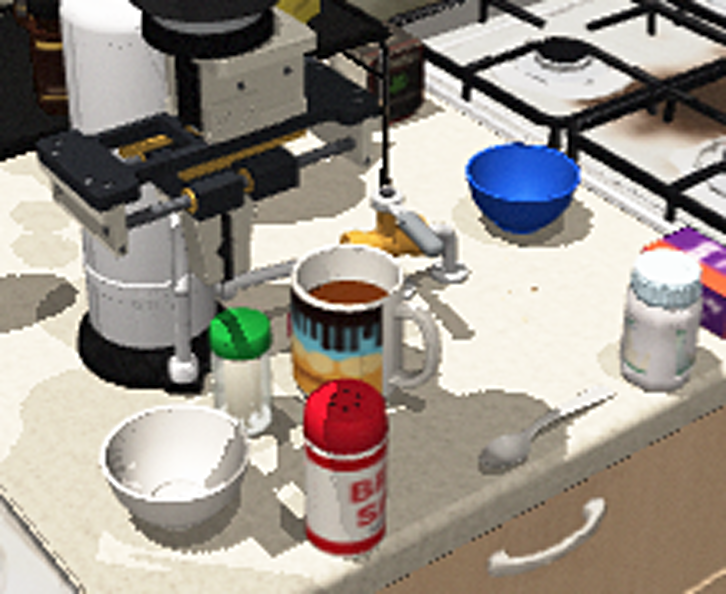

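The outlet now sits in front of the riser at about (178,290), close to the predicted (170,296). I'll draw back and check from above.

Emit:
drive_tool --commands '[{"tx": -0.01,"ty": -0.03,"tz": 0,"turn": 0,"hand": 1},{"tx": -0.01,"ty": -0.1,"tz": 0,"turn": 0,"hand": 1},{"tx": -0.01,"ty": -0.7,"tz": 0,"turn": 0,"hand": 1},{"tx": -0.01,"ty": -0.7,"tz": 0,"turn": 0,"hand": 1},{"tx": -0.01,"ty": -0.7,"tz": 0.1,"turn": 0,"hand": 1},{"tx": -0.01,"ty": -0.8,"tz": 0.1,"turn": 0,"hand": 1},{"tx": -0.01,"ty": -0.8,"tz": 0.1,"turn": 0,"hand": 1},{"tx": -0.01,"ty": -0.8,"tz": 0.1,"turn": 0,"hand": 1},{"tx": -0.01,"ty": -0.8,"tz": 0.1,"turn": 0,"hand": 1},{"tx": -0.01,"ty": -0.8,"tz": 0.1,"turn": 0,"hand": 1}]'

```text
time_s: 9.3
tcp_pos: [0.4309, -0.3403, 0.2411]
eef_rot: [-180.0, 0.0, 180.0]
contact_force: [1.6, 0.9, 0.7]
gripper_width: 0.0004
gripper_force: 0.0
```

Emit:
drive_tool --commands '[{"tx": -0.15,"ty": -0.3,"tz": 0,"turn": 0,"hand": 1},{"tx": -0.15,"ty": -0.3,"tz": 0,"turn": 0,"hand": 1},{"tx": -0.15,"ty": -0.3,"tz": 0,"turn": 0,"hand": 1},{"tx": -0.15,"ty": -0.3,"tz": 0,"turn": 0,"hand": 1},{"tx": -0.15,"ty": -0.3,"tz": 0,"turn": 0,"hand": 1},{"tx": -0.15,"ty": -0.3,"tz": 0,"turn": 0,"hand": 1}]'

```text
time_s: 9.9
tcp_pos: [0.3403, -0.5187, 0.2399]
eef_rot: [179.9, -0.1, 179.8]
contact_force: [0.4, -0.8, -0.2]
gripper_width: 0.0005
gripper_force: 0.0
```

Run:
```python
from h import *
print(r.get_state()['tcp_pos'])
c,K,D,T=cam('top'); a=c['frame'][120:280,190:440,::-1]; cv2.imwrite('pics/t5.png',cv2.resize(a,None,fx=3.2,fy=3.2,interpolation=2))
print('target',(proj(K,D,T,[[.4495,.144,.18],[.4495,.144,.05]])-[190,120])*3.2)
```

```text
[ 0.34032289 -0.51874107  0.23986785]
target [[ 91.2757184  303.78764905]
 [127.28590468 312.77670176]]
```

View pics/t5.png

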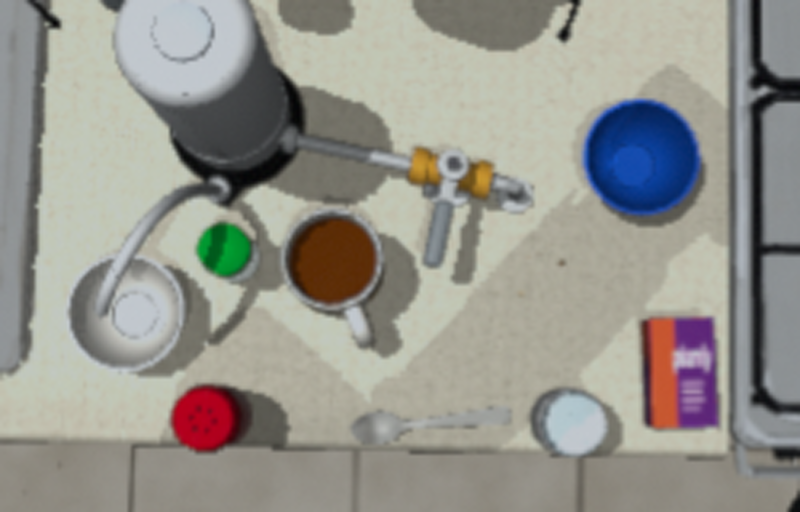

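From above, the outlet is at (103,310) and the target over the bowl's middle is (91,304), so it is off by about 10 mm, within the 25 mm limit. The lever is square to the pipe, and the bowl, mug and other things are where they were.

```bash
python3 -c "
from plant import r
print(r.close_job())"
```

```text
the job is handed in; nothing more can be done
None
```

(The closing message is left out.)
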